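# Hang a pipette on its stand between two others

## Robot

A 6-joint arm with a two-finger parallel gripper is mounted at the origin on the work surface. World frame = base frame: x ahead of the robot, y to its left, z up, the work surface at z = 0. Lengths are in mm, angles in rad, forces in N, time in s.
With the tool pointing down it reaches from about 400 to 925 mm from the base axis. Payload 12.5 kg.
Tool frame: the origin (TCP) lies at the very end of the fingers, on their centre line; the grasp point (between the pads) lies 19 mm behind it; z points along the fingers, y is the direction in which the jaws open and shut (so a half turn about z gives the same grasp; the last joint's range is limited). The gripper opens to 95 mm and grips with 3 to 60 N. Pads are 20 mm wide; open, the fingers measure 119 mm over their backs; the gripper's body (75 mm by 180 mm) begins 59 mm behind the grasp point.
Start: joints at [1.157, 0.491, 1.559, -0, 1.092, -0.106], TCP at [189.336, 595.653, 178.261] pointing down, gripper open.
Joint ranges: [-3.1, 3.1], [-0.84, 2.19], [0.05, 2.79], [-1.13, 4.28], [0.06, 2.93], [-2.69, 2.69]. Speed limits (rad/s): [2.22, 2.22, 2.79, 3.14, 3.14, 3.14].

## Interface

Orientations are given as [roll, pitch, yaw] about the fixed x, y, z axes, in that order (R = Rz(yaw) Ry(pitch) Rx(roll)).
In Python, from cell import env, read_camera, get_calibration gives the robot as it stands.
- The arm moves only by the tool arm_command, never from a script. Its argument "targets" is a list of rows, each a list of 3 entries, a list of its own where there are three numbers: the turn, a rotation vector about the tool's x, y, z in rad, then the shift along the tool's x, y, z in m, then the closure in counts, from 0 (fully open) to 255 (shut). In form: [[[rx, ry, rz], [tx, ty, tz], fingers], ...]. A call has 1 to 8 rows; each row is the pose to reach, as a shift and turn from the pose commanded when the call began, along the tool's axes at that moment; what a row does not reach only later rows make up. A row lasts 1/10 s, in which the tool goes at most 50 mm and 8.59 degrees, less where a joint would pass 70% of its speed; a pose out of reach is approached as far as the arm can. A call with a gripper value outside its range is refused whole. The fingers move at their own pace and stop on an object; the grip force is fixed at half the most. Time passes only in rows, so rows that repeat a pose let the fingers close. It gives the time, the measured TCP pose, the force and the opening at its end, in the units of the state.
- env.state(): the state, without advancing time (a new reading comes with each control period).
- read_camera(name): name is "scene" or "top" or "wrist"; returns (picture, depth): 480x640x3 uint8, blue, green, red; 480x640 float32, mm along the optical axis (not along the pixel's ray), 0 where there is no reading.
- get_calibration(name): a dict with "vfov" (degrees; the focal length in pixels is half the picture's height over the tangent of half this angle, whatever the lens; pixels are square), "cx", "cy" (the principal point, pixels), "world_from_camera" (4x4, takes a point from camera to world coordinates). Camera axes: x right, y down, z forward; pixel columns grow to the right and rows downward; lengths in mm; the calibration is good to about 2 mm. A picture is of the moment at which its call begins: read the wrist's pose just before it. get_calibration takes no time and is no camera call; for the wrist camera it gives the pose at the moment of the call.
- env.job_done(): hands the job in, once; it reports no verdict.
The state is a dict: "t": time; "joints": joint angles; "qvel": joint speeds; "tau": joint torques, N m; "eef_pos": TCP position; "tcp_rot": TCP orientation; "ft_force": force on the tool from outside, world axes, zero at the start; "moment": the same for the moment, N m; "opening": opening from 0.0 (shut) to 1.0 (fully open).
Only numpy, scipy, OpenCV 4.12 (cv2) and the standard library are available. Lean on these libraries where they do the work, as an engineer would, in place of code of your own. Each camera call takes 0.05 s, during which the arm holds its last target.

## Task

Lift the pipette out of the metal block and hang it upright on the stand's white hanger, between the two hanging pipettes, its hook fully down in the slot, and let go; do not drop it. The slot may be off the middle, so feel for it gently: never push on the stand with more than 20 newtons. Leave both neighbours hanging in place and everything else undisturbed.

Things in the scene. Friction and masses are not known exactly. Their poses are not given: they have to be found in the camera images.
- pipette_head (a point): White pipette, 235 mm long, 80 to 170 g, upright in the metal block. Point: where to grip its square head (26 x 26 mm, flat sides along its x and y; reaches from 33 mm below to 17 mm above the point; cap of radius 9 mm ends 37 mm above). Best with fingers on the +x and -x sides. z up, +x towards its hook.
- pipette_tip (a point): Lower end of the pipette, 198 mm below pipette_head, same axes. From here up: shaft, radius 8 mm from 34 mm up, to a shoulder 90 mm up; round body, radius 13 mm, up to the head at 165 mm. This lower part cannot pass through the rail, posts or rest bar: bring the pipette in from the stand's front (-x), hook held above the hanger.
- pipette_hook (a point): Hook of the pipette: an arm 10 mm wide (y), 8 mm thick, goes out to +x and ends in a lip 6 mm thick that hangs 18 mm below the arm. Point: underside of the arm, middle of the 18 mm opening (x) between body and lip; it rests on the hanger. It lies 22 mm in +x and 48 mm below pipette_head; same axes.
- rack: Pipette stand, fixed: base 90 x 260 x 12 mm, posts at y = +-115 mm, between them along y a steel rail (10 mm thick in x, top 190 mm up) and a rest bar 105 mm up (front face at x = -11 mm). Origin on the bench under the rail's middle, z up. Pipettes hang on the -x side, hook towards +x, with x axes as the stand's; a hung one leans a few degrees against the rest bar.
- rail_mid (a point): Middle of the rail's top; axes as the stand. Here a white hanger is clamped, 12 mm thick (x, centred), 44 mm long: flat top 18 mm above this point, with an upright-walled slot across it 12.5 mm wide (y), floor 6 mm above this point. The slot's middle is 0 to 11 mm to either side (y), not measured. The hanger stays put along y; downwards it is sprung: gives from 1.5 N, 4 mm at 7.5 N, then solid.
- neighbour_a_top (a point): Shorter pipette hanging loose by its hook on the bare rail on the +y side, 38 to 40 mm from the stand's middle: body radius 11 mm, square head 22 mm wide, shaft radius 7 mm. Point: centre of its cap's top, 25 mm above the rail's top, 18 mm in front (-x) of the rail's middle. Axes as the stand.
- neighbour_b_top (a point): The same, hanging on the -y side.
- neighbour_a_hook (a point): Underside of the hook of the +y neighbour where it rests on the rail, in the middle of its 12 mm opening (hook 7 mm wide along y).
- neighbour_b_hook (a point): The same for the -y neighbour.
- holder: Fixed aluminium block 85 x 85 x 100 mm with an 18 mm hole, 95 mm deep, in its top. The pipette's shaft stands in it, shoulder on the block's top; lift it at least 95 mm to come free. Origin under its middle.
- bottle: Amber bottle, radius 30 mm, 110 mm tall; bystander. Origin under its middle.
- tip_box: Blue tip box 65 x 100 x 50 mm; bystander. Origin under its middle.
- beaker: Glass beaker, radius 35 mm, 80 mm tall; bystander. Origin under its middle.
Things that resemble listed ones, but are neither listed nor needed, are in the scene too. What is shaped like the part that bears pipette_head but blue, brown or red is not meant.

How it is judged (in metres and radians):
On the way, in this order (a step that is already met when the one before it is completed fails the run):
1. the pipette is lifted out of the block, above the stand's hanger (height (world z) of pipette_hook above 0.228 m), for 0.1 s.
2. its hook is down in the slot of the hanger, between the neighbours (z of pipette_hook in the frame of rack between 0.186 and 0.2015 m and y of pipette_hook in the frame of rack between -0.016 and 0.016 m and x of pipette_hook in the frame of rack between -0.01 and 0.01 m), for 0.2 s.
At the end, for the whole second after the job is handed in: Pipette released, at rest, within 0.15 rad of upright; hook over the rail (within 10 mm across, 16 mm of the stand's middle along it), underside at most 201.5 mm above the bench, so in the slot; neighbours within 15 mm, bottle, tip box and beaker within 20 mm of their starts (all of step 2 and angle between pipette_head's own z axis and vertical below 0.15 rad and linear speed of pipette below 0.02 m/s and contact force between the fingers and pipette below 0.05 N and distance of each of neighbour_a_top, neighbour_a_hook, neighbour_b_top, neighbour_b_hook from where it was at the start of the episode below 0.015 m and distance of each of bottle, tip_box, beaker from where it was at the start of the episode below 0.02 m); the robot touches nothing.
It fails at once if the pipette pushes on the stand with more than 20 N (contact force between pipette and rack above 20 N).
It fails at once if the pipette is dropped (falls freely at more than 0.4 m/s) (linear speed of pipette above 0.4 m/s and contact force between the fingers and pipette below 0.05 N).
It fails at once if a hanging neighbour is knocked more than 15 mm from its place (not (distance of neighbour_a_top from where it was at the start of the episode below 0.015 m) or not (distance of neighbour_a_hook from where it was at the start of the episode below 0.015 m) or not (distance of neighbour_b_top from where it was at the start of the episode below 0.015 m) or not (distance of neighbour_b_hook from where it was at the start of the episode below 0.015 m)).
It fails at once if the bottle, tip box or beaker is moved by more than 20 mm (distance of any of bottle, tip_box, beaker from where it was at the start of the episode above 0.02 m).
It also fails if it takes over 72 s, if anything falls off the work surface, if the arm or the gripper's body presses on something with over 40 N, if the wrist force passes 120 N, or if a joint passes its speed limit or range.

## Working session

There is one attempt and no reset: what is moved stays moved. The work goes in short steps, Python scripts to look and compute and a tool call to move; the robot and the scene stay as the last step left them, time stands still between calls to the robot, and variables do not carry over. Pictures are saved under pics/ and viewed, and the job is handed in when it is done.

Besides the shell and the picture viewer there is one more tool, called by a JSON object that holds its "method" and its "body", one argument or row to a line. arm_command: Moves the arm, as the interface text tells. Its arguments: {"type":"object","properties":{"targets":{"type":"array"}},"required":["targets"]}

```bash
ls; mkdir -p pics; cat > h.py <<'E'
import numpy as np, cv2
from cell import env, read_camera, get_calibration
def snap(name,tag):
    c=get_calibration(name); im,d=read_camera(name)
    cv2.imwrite(f'pics/{tag}.png',im); np.savez(f'pics/{tag}.npz',im=im,d=d,T=c['world_from_camera'],v=c['vfov'],cx=c['cx'],cy=c['cy'])
    return im,d,c
def load(tag):
    z=np.load(f'pics/{tag}.npz'); return z
def cloud(z):
    d=z['d'];h,w=d.shape;f=h/2/np.tan(np.radians(float(z['v']))/2)
    u,v=np.meshgrid(np.arange(w),np.arange(h))
    P=np.stack([(u-z['cx'])/f*d,(v-z['cy'])/f*d,d,np.ones_like(d)],-1)
    W=(P@np.array(z['T']).T)[...,:3]; W[d<=0]=np.nan
    return W
E
python3 - <<'E'
from h import *
print(env.state())
for n in ('scene','top','wrist'):
    im,d,c=snap(n,n+'0'); print(n,c,np.mean(d>0))
E
```

```text
pics
{'t': 0.0, 'joints': array([ 1.15741313e+00,  4.91577260e-01,  1.55949248e+00, -4.52199002e-06,
        1.09167548e+00, -1.05591429e-01]), 'qvel': array([ 3.94288793e-04, -4.44730433e-04, -9.89591822e-04, -1.85786860e-03,
        6.36035505e-05,  1.76872895e-03]), 'tau': array([-3.15462159e-03, -6.12637925e+01, -2.58177906e+01,  6.90663094e-02,
        4.82232857e-02, -9.61825572e-05]), 'eef_pos': array([189.19991782, 595.35959112, 177.63595619]), 'tcp_rot': array([-3.14044609e+00, -1.17486554e-04,  2.83380291e+00]), 'ft_force': array([ 0.18182362, -0.53323773, -0.20472128]), 'moment': array([0.00996221, 0.04196081, 0.0335187 ]), 'opening': 0.9991235818415574}
scene {'vfov': 47.229739763615385, 'cx': 321.2140473325561, 'cy': 244.5279485184993, 'world_from_camera': array([[ 2.93034511e-01,  6.42398506e-01, -7.08134828e-01,
         1.31151700e+03],
       [ 9.55853447e-01, -2.13719315e-01,  2.01663685e-01,
        -1.75950132e+02],
       [-2.17936405e-02, -7.35967535e-01, -6.76665962e-01,
         8.61266563e+02],
       [ 0.00000000e+00,  0.00000000e+00,  0.00000000e+00,
      
[... 270 characters left out ...]
02, -1.31498840e-02,
         4.97565989e+01],
       [ 9.00487085e-03, -1.48127119e-01, -9.88927332e-01,
         1.18002837e+03],
       [ 0.00000000e+00,  0.00000000e+00,  0.00000000e+00,
         1.00000000e+00]])} 0.996083984375
wrist {'vfov': 59.14023505308214, 'cx': 318.32213302853785, 'cy': 237.7036544618372, 'world_from_camera': array([[ 3.02119064e-01,  9.11512385e-01,  2.79050610e-01,
         1.09520779e+02],
       [ 9.53269705e-01, -2.88586946e-01, -8.94116537e-02,
         6.18791529e+02],
       [-9.69466538e-04,  2.93023458e-01, -9.56104761e-01,
         3.84788324e+02],
       [ 0.00000000e+00,  0.00000000e+00,  0.00000000e+00,
         1.00000000e+00]])} 0.9960709635416667
```

View pics/scene0.png

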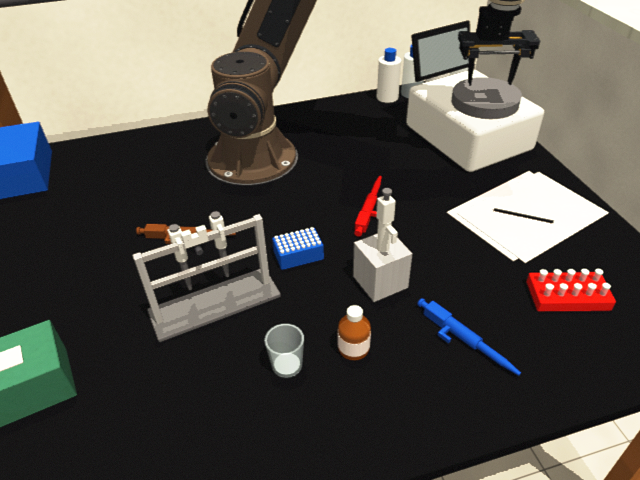

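View pics/top0.png

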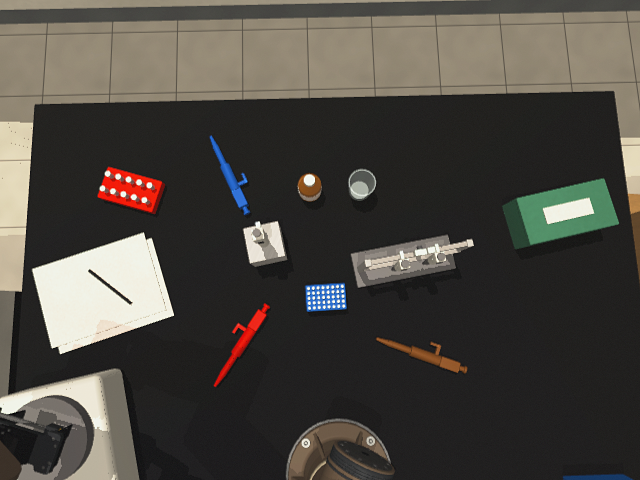

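View pics/wrist0.png

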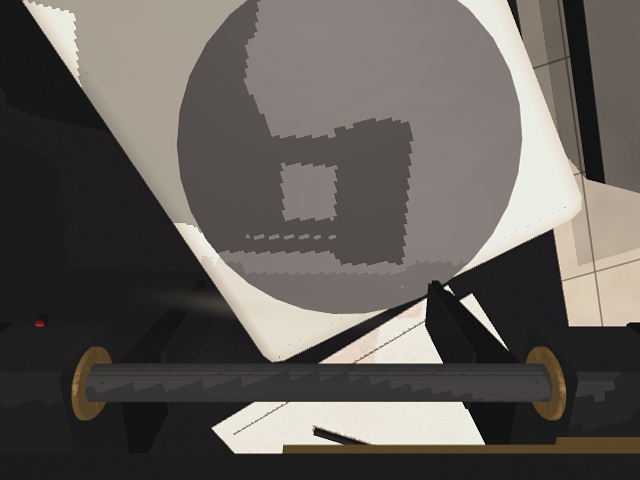

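The white pipette stands in the block at scene (386,220) / top (259,230). The red (370,205), blue (465,335) and brown (165,232) ones are lying decoys. I'll enlarge it to confirm.

```bash
python3 - <<'E'
from h import *
a=load('scene0')['im'];b=load('top0')['im']
r=lambda i,x,y,w,h,s:cv2.resize(i[y:y+h,x:x+w],None,fx=s,fy=s,interpolation=cv2.INTER_CUBIC)
o=np.zeros((600,800,3),np.uint8)
o[:300,:400]=r(a,330,180,100,75,4)
o[:300,400:]=r(a,135,190,160,120,2.5)
o[300:,:400]=r(b,230,205,80,60,5)
o[300:,400:]=r(b,345,215,133,100,3)[:300,:400] if False else cv2.resize(b[215:315,345:478],(400,300),interpolation=cv2.INTER_CUBIC)
cv2.imwrite('pics/crop0.png',o)
E
```

```text
(no output)
```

View pics/crop0.png

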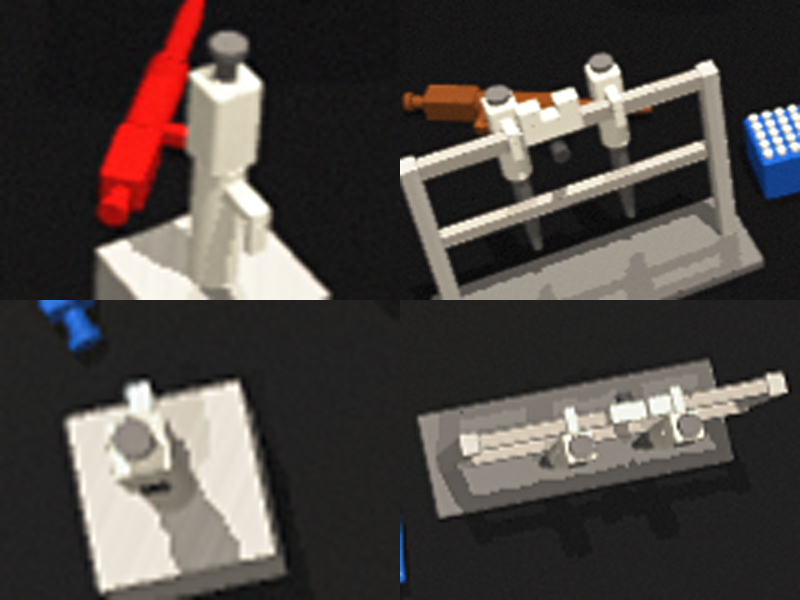

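Confirmed: white body in the block, hook facing away from the robot (+x world). The stand's front faces the robot. Now I'll measure from the clouds.

```bash
python3 - <<'E'
from h import *
for tag,rr in(('scene0',((100,200,300,350),(340,150,430,310))),('top0',((345,215,480,300),(235,205,295,275)))):
    z=load(tag);W=cloud(z);im=z['im']
    x0,y0,x1,y1=rr[0]; A=W[y0:y1,x0:x1].reshape(-1,3);A=A[~np.isnan(A[:,0])]
    print(tag,'zhist',np.histogram(A[:,2],bins=np.arange(-5,245,10)))
    for lo,hi in((6,15),(97,107),(182,193),(196,210)):
        B=A[(A[:,2]>lo)&(A[:,2]<hi)]
        if len(B)<10: continue
        r=cv2.minAreaRect(B[:,:2].astype(np.float32)); print(lo,len(B),B.mean(0).round(1),np.median(B[:,2]).round(1),r)
    x0,y0,x1,y1=rr[1]; A=W[y0:y1,x0:x1].reshape(-1,3);A=A[~np.isnan(A[:,0])]
    print('pip zhist',np.histogram(A[:,2],bins=np.arange(-5,265,10)))
    for lo,hi in((94,104),(110,130),(130,165),(165,215),(215,225),(228,246)):
        B=A[(A[:,2]>lo)&(A[:,2]<hi)]
        if len(B)<5: continue
        print(lo,len(B),B.mean(0).round(1),cv2.minAreaRect(B[:,:2].astype(np.float32)))
E
```

```text
scene0 zhist (array([19398,  4119,   633,   383,   360,   535,   208,   224,   270,
          85,   258,   729,   118,   102,   138,   155,   141,   160,
         458,   790,   271,   274,    57,     0]), array([ -5,   5,  15,  25,  35,  45,  55,  65,  75,  85,  95, 105, 115,
       125, 135, 145, 155, 165, 175, 185, 195, 205, 215, 225, 235]))
6 3996 [ 515.8 -185.9   12. ] 12.2 ((412.7880859375, -203.16989135742188), (444.34967041015625, 459.3269348144531), 75.71316528320312)
97 352 [ 516.8 -186.4  103.2] 103.6 ((514.2899169921875, -183.7235107421875), (25.166425704956055, 242.97909545898438), 9.371013641357422)
182 887 [ 519.9 -186.4  188.3] 189.0 ((511.9490051269531, -183.6954345703125), (36.24092483520508, 243.91574096679688), 9.302290916442871)
196 435 [ 514.2 -187.8  203.2] 203.8 ((508.8644104003906, -183.78271484375), (39.56020736694336, 101.32555389404297), 8.835271835327148)
pip zhist (array([9871,  292,  613,  348,  192,  187,  192,  192,  210,  198, 1017,
         96,   47,   47,   54,   64,   74,  101,   59,   71,   78,   73,
        103,   60,   45,   26]), array([ -5,   
[... 2207 characters left out ...]
), (85.76036834716797, 85.31795501708984), 10.165874481201172)
110 15 [553.7 157.8 119.4] ((553.9657592773438, 158.68519592285156), (6.316016674041748, 21.582237243652344), 36.95156478881836)
130 27 [558.8 160.4 147.9] ((573.063720703125, 160.0050048828125), (17.641334533691406, 48.74223709106445), 86.66061401367188)
165 72 [566.9 162.5 185.5] ((572.7920532226562, 163.01058959960938), (50.8923225402832, 22.734729766845703), 4.828941822052002)
215 54 [558.3 162.6 222.4] ((561.2353515625, 164.53466796875), (26.994537353515625, 25.850980758666992), 10.106559753417969)
228 42 [560.7 163.9 241.7] ((560.6619873046875, 165.85159301757812), (23.313037872314453, 16.59134292602539), 88.30906677246094)
```

```bash
cat >> h.py <<'E'
from scipy.spatial.transform import Rotation as R
def rel(pos,yawdeg,rot=None):
    """tool-frame shift/turn from present measured pose to target with tool pointing down at yaw"""
    s=env.state(); R0=R.from_euler('xyz',s['tcp_rot']); 
    R1=R.from_euler('xyz',[np.pi,0,np.radians(yawdeg)])
    t=R0.inv().apply(np.array(pos)-s['eef_pos'])/1000; r=(R0.inv()*R1).as_rotvec()
    print('t',round(s['t'],2),'turn',r.round(4),'shift',t.round(4),'F',s['ft_force'].round(1),'pos',s['eef_pos'].round(1),'open',round(s['opening'],3),'rot',np.degrees(s['tcp_rot']).round(2))
E
python3 -c "
from h import *
rel((562,165,330),100)"
```

```text
t 0.15 turn [-8.0000e-04  4.0000e-04  1.0885e+00] shift [-0.4856 -0.2974 -0.152 ] F [-0.1  0.1 -0.3] pos [189.2 595.4 177.8] open 0.999 rot [-179.95   -0.    162.37]
```

{"method": "arm_command", "body": {
  "targets": [
    [[0,0,0.14],[-0.02,-0.012,-0.045],0],
    [[0,0,0.28],[-0.05,-0.03,-0.085],0],
    [[0,0,0.42],[-0.09,-0.055,-0.115],0],
    [[0,0,0.56],[-0.13,-0.08,-0.135],0],
    [[0,0,0.7],[-0.17,-0.105,-0.152],0],
    [[0,0,0.84],[-0.21,-0.13,-0.152],0],
    [[0,0,0.98],[-0.25,-0.155,-0.152],0],
    [[0,0,1.088],[-0.29,-0.18,-0.152],0]
  ]
}}

```text
t: 0.95
eef_pos: [410.9, 335.8, 330.5]
tcp_rot: [3.141, -0.0, 1.74]
ft_force: [0.7, 0.4, -0.1]
opening: 1.001
```

```bash
python3 -c "
from h import *
rel((562,165,330),100)"
```

```text
t 0.95 turn [ 0.0004 -0.0002 -0.0049] shift [-0.1938  0.1201  0.0005] F [ 0.7  0.4 -0.1] pos [410.9 335.8 330.5] open 1.001 rot [ 1.7997e+02 -1.0000e-02  9.9720e+01]
```

{"method": "arm_command", "body": {
  "targets": [
    [[0,0,0],[-0.035,0.022,0],0],
    [[0,0,0],[-0.075,0.047,0],0],
    [[0,0,0],[-0.115,0.072,0],0],
    [[0,0,0],[-0.155,0.097,0],0],
    [[0,0,0],[-0.18,0.112,0],0],
    [[0,0,0],[-0.192,0.12,0],0],
    [[0,0,0],[-0.192,0.12,0],0]
  ]
}}

```text
t: 1.65
eef_pos: [562.2, 168.5, 329.7]
tcp_rot: [-3.141, -0.0, 1.744]
ft_force: [-0.4, -0.2, -0.4]
opening: 1.0
```

```bash
python3 -c "
from h import *
rel((562,165,330),100)
snap('wrist','w1')
rel((511,-187,330),99)"
```

```text
t 1.65 turn [-0.0009 -0.0001 -0.0014] shift [-0.0034 -0.0008 -0.0003] F [-0.4 -0.2 -0.4] pos [562.2 168.5 329.7] open 1.0 rot [-1.7995e+02 -1.0000e-02  9.9920e+01]
t 1.7 turn [-0.0008 -0.0004  0.0171] shift [-3.424e-01 -1.114e-01 -1.000e-04] F [ 0.4  1.  -0.6] pos [561.4 169.6 329.9] open 0.998 rot [-1.7996e+02 -2.0000e-02  9.9980e+01]
```

View pics/w1.png

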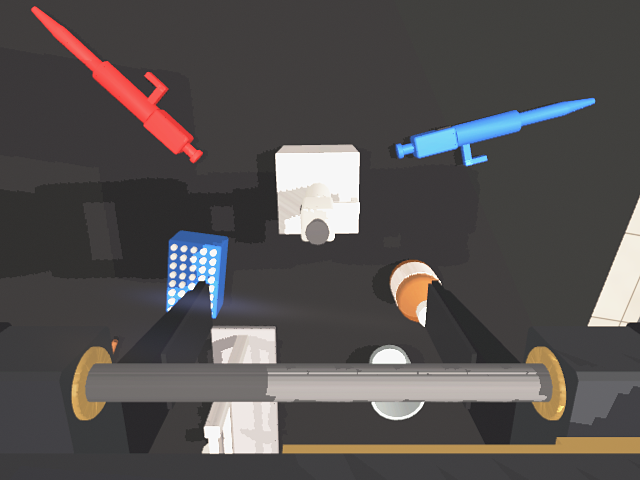

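```bash
python3 - <<'E'
from h import *
z=load('w1');W=cloud(z)
B=W[140:260,260:380].reshape(-1,3);B=B[~np.isnan(B[:,0])]
for lo,hi in((98,103),(158,174),(222,228),(242,248)):
    C=B[(B[:,2]>lo)&(B[:,2]<hi)];
    print(lo,len(C),C.mean(0).round(1),[np.round(q,1) for q in cv2.minAreaRect(C[:,:2].astype(np.float32))])
print(np.histogram(B[:,2],bins=np.arange(90,255,5)))
C=B[(B[:,2]>158)&(B[:,2]<174)]
print(C[::6].round(1))
E
```

```text
98 4690 [558.  171.9 100.5] [array([561.5, 164. ]), array([85.2, 85.4]), np.float64(10.7)]
158 397 [583.  170.7 167.3] [array([574.9, 169.8]), array([13.7, 47.4]), np.float64(88.1)]
222 653 [560.8 168.4 225. ] [array([561.4, 164.5]), array([25.6, 25.6]), np.float64(9.7)]
242 473 [561.3 164.7 245.4] [array([561.3, 164.3]), array([17.2, 17.1]), np.float64(24.3)]
(array([  42, 1191, 3541,   21,   20,   18,   19,   23,   23,   20,   26,
         32,   29,   28,   46,  320,   19,    7,   34,   43,   40,   40,
         41,   50,   37,   50,  306,  366,    0,    1,  133,  348]), array([ 90,  95, 100, 105, 110, 115, 120, 125, 130, 135, 140, 145, 150,
       155, 160, 165, 170, 175, 180, 185, 190, 195, 200, 205, 210, 215,
       220, 225, 230, 235, 240, 245, 250]))
[[559.6 176.8 158.1]
 [558.7 176.4 161.6]
 [554.5 174.8 162.3]
 [559.6 176.7 167.1]
 [565.2 176.1 159.1]
 [556.2 175.7 169.4]
 [561.4 176.7 169.8]
 [567.1 175.6 159.5]
 [555.4 175.4 173.1]
 [567.  175.8 165. ]
 [595.8 175.7 158.4]
 [577.8 172.4 161.8]
 [583.2 173.2 161.2]
 [588.3 174.4 162.8]
 [593.6 175.4 163.3]
 [576.  171.6 164.
[... 374 characters left out ...]
168.4]
 [585.2 170.3 167.8]
 [590.4 171.4 168.3]
 [595.5 172.5 169.4]
 [578.3 168.3 168.4]
 [583.5 169.4 169. ]
 [588.7 170.4 169.5]
 [594.1 171.1 168.2]
 [576.7 167.  168. ]
 [581.9 168.1 168.8]
 [587.3 168.9 167.8]
 [592.4 170.  168.9]
 [597.8 170.8 168.1]
 [580.3 166.9 168.7]
 [585.6 167.9 168.8]
 [590.8 168.8 168.8]
 [596.1 169.7 168.7]
 [579.7 165.8 168.3]
 [585.  166.6 167.7]
 [590.1 167.7 168.8]
 [595.4 168.7 168.8]
 [578.9 164.8 168.5]
 [584.2 165.6 168.1]
 [589.5 166.6 168.5]
 [594.8 167.6 168.5]
 [578.3 163.5 167.5]
 [583.4 164.8 169.2]
 [588.7 165.7 168.9]
 [593.9 166.7 169.6]
 [577.4 162.9 169.6]
 [582.9 163.3 167.3]
 [588.2 164.2 167.3]
 [593.4 165.4 168.3]
 [598.5 166.6 169.4]]
```

{"method": "arm_command", "body": {
  "targets": [
    [[0,0,0],[-0.035,-0.012,0],0],
    [[0,0,0.008],[-0.08,-0.027,0],0],
    [[0,0,0.017],[-0.125,-0.042,0],0],
    [[0,0,0.017],[-0.17,-0.057,0],0],
    [[0,0,0.017],[-0.215,-0.07,0],0],
    [[0,0,0.017],[-0.26,-0.085,0],0],
    [[0,0,0.017],[-0.3,-0.1,0],0],
    [[0,0,0.017],[-0.328,-0.11,0],0]
  ]
}}

```text
t: 2.5
eef_pos: [509.7, -173.2, 330.5]
tcp_rot: [3.141, 0.0, 1.729]
ft_force: [1.1, 1.2, -0.4]
opening: 1.005
```

{"method": "arm_command", "body": {
  "targets": [
    [[0,0,0],[-0.01,0,0],0],
    [[0,0,0],[-0.01,0,0],0],
    [[0,0,0],[-0.01,0,0],0]
  ]
}}

```text
t: 2.8
eef_pos: [512.3, -181.0, 330.3]
tcp_rot: [3.141, -0.0, 1.73]
ft_force: [0.2, 0.3, 0.3]
opening: 1.001
```

```bash
python3 -c "
from h import *
rel((511,-187,330),99)
snap('wrist','w2')
rel((511,-187,330),99)"
```

```text
t 2.8 turn [ 0.0002 -0.0004  0.0023] shift [-0.0058 -0.0022  0.0003] F [0.2 0.3 0.3] pos [ 512.3 -181.   330.3] open 1.001 rot [ 1.7999e+02 -3.0000e-02  9.9130e+01]
t 2.85 turn [ 0.0003 -0.0003  0.0027] shift [-0.0058 -0.0022  0.0003] F [0.1 1.1 0.8] pos [ 512.3 -180.9  330.3] open 1.001 rot [ 1.7998e+02 -2.0000e-02  9.9150e+01]
```

View pics/w2.png

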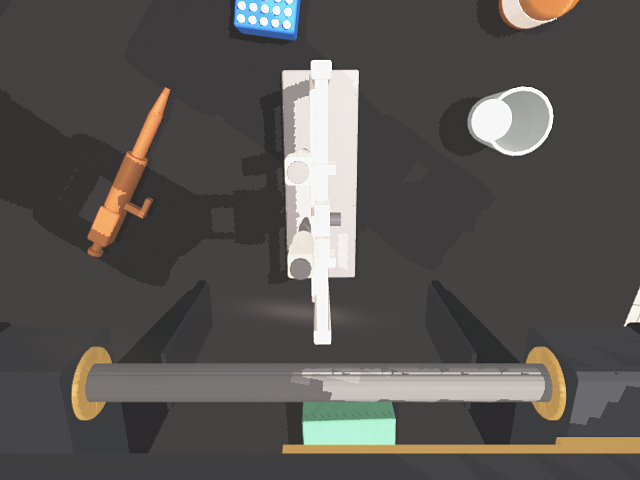

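```bash
python3 - <<'E'
from h import *
z=load('w2');W=cloud(z)
B=W[50:360,270:370].reshape(-1,3);B=B[~np.isnan(B[:,0])]
C=B[(B[:,2]>187)&(B[:,2]<193.5)]
vx,vy,x0,y0=cv2.fitLine(C[:,:2].astype(np.float32),cv2.DIST_HUBER,0,.01,.01).ravel()
print(len(C),np.degrees(np.arctan2(vy,vx)),C[:,2].mean())
# post tops / extremes and widths
for lo,hi in((8,15),(98,108),(187,193),(200,212),(212,218)):
    C=B[(B[:,2]>lo)&(B[:,2]<hi)]
    if len(C)>5: print(lo,len(C),C.mean(0).round(1),[np.round(q,1) for q in cv2.minAreaRect(C[:,:2].astype(np.float32))])
im=z['im'][130:300,260:390]; cv2.imwrite('pics/w2c.png',cv2.resize(im,None,fx=4.5,fy=3.5,interpolation=cv2.INTER_CUBIC) if False else cv2.resize(im,None,fx=3.5,fy=3.5,interpolation=cv2.INTER_CUBIC))
# height map in stand frame
th=np.radians(9.4);ex=np.array([np.cos(th),np.sin(th)]);ey=np.array([-ex[1],ex[0]])
o=np.array([516,-184])
Q=np.c_[(B[:,:2]-o)@ex,(B[:,:2]-o)@ey,B[:,2]]
for y in range(-124,126,4):
    S=Q[(abs(Q[:,1]-y)<2)&(Q[:,2]>180)]
    if len(S): 
        k=S[:,2]
        print(y,len(S),'x',S[:,0].min().round(1),S[:,0].max().round(1),'z',np.percentile(k,[10,50,90]).round(1))
E
```

```text
2810 -80.43123 190.81044496070766
8 8807 [ 517.5 -160.1   12.4] [array([ 515.3, -185.1]), array([ 90.1, 258.8]), np.float64(9.6)]
98 34 [ 508.  -229.6  103.1] [array([ 523.3, -254.4]), array([11.1, 80.7]), np.float64(32.7)]
187 2709 [ 511.6 -168.1  190.7] [array([ 505.4, -187.7]), array([ 41. , 243.3]), np.float64(9.8)]
200 1341 [ 506.4 -188.   207.6] [array([ 503.6, -186.7]), array([ 35.5, 100.2]), np.float64(8.8)]
212 794 [ 496.8 -184.6  215.4] [array([ 497.5, -188.1]), array([17.2, 96.6]), np.float64(9.7)]
-124 17 x -7.5 6.4 z [190.9 192.  192.4]
-120 60 x -8.4 6.4 z [191.6 192.5 193.4]
-116 68 x -8.3 6.4 z [191.5 192.5 193.3]
-112 90 x -8.4 6.7 z [188.5 192.2 193.3]
-108 66 x -8.4 6.5 z [184.8 190.3 191.3]
-104 45 x -5.5 3.6 z [189.6 190.5 191.2]
-100 41 x -5.5 3.7 z [189.5 190.6 191.3]
-96 42 x -5.5 3.6 z [189.9 190.6 191.4]
-92 44 x -5.5 3.6 z [189.7 190.5 191.3]
-88 46 x -5.4 3.6 z [189.7 190.7 191.8]
-84 45 x -5.4 3.6 z [189.7 190.4 191.3]
-80 42 x -5.4 3.6 z [189.7 190.7 191.4]
-76 46 x -5.4 3.6 z [189.7 190.7 191.4]
-72 47 x -5.4 3.6 z [189.5 190.3 191.2]
-68 44 x -5.3 3.6 
[... 1201 characters left out ...]
.6 3.3 z [189.6 190.5 191.1]
56 61 x -5.6 3.3 z [189.7 190.6 191.4]
60 65 x -5.5 3.3 z [189.4 190.4 191.3]
64 66 x -6.3 3.3 z [189.6 190.5 191.7]
68 66 x -6.3 3.3 z [189.5 190.6 191.9]
72 65 x -6.3 3.3 z [189.7 190.4 191.1]
76 64 x -6.2 3.3 z [189.6 190.4 191.3]
80 76 x -6.2 3.3 z [189.3 190.4 191.5]
84 65 x -6.2 3.2 z [189.8 190.5 191.4]
88 65 x -6.2 3.3 z [189.4 190.3 191.4]
92 77 x -6.2 3.2 z [189.4 190.6 191.4]
96 65 x -6.1 3.3 z [189.5 190.5 191.7]
100 77 x -6.1 3.2 z [189.2 190.5 191.6]
104 66 x -6.1 3.2 z [189.4 190.6 191.3]
108 119 x -9.1 6.3 z [190.  191.8 193.4]
112 116 x -9.1 6.2 z [191.4 192.6 193.5]
116 113 x -9.0 6.2 z [191.4 192.4 193.3]
120 61 x -9.0 6.2 z [190.9 192.2 193.2]
```

View pics/w2c.png

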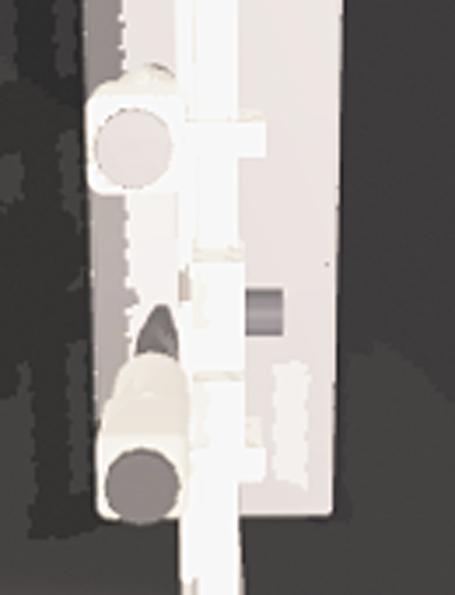

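```bash
python3 - <<'E'
from h import *
z=load('w2');W=cloud(z)
th=np.radians(9.6);ex=np.array([np.cos(th),np.sin(th)]);ey=np.array([-ex[1],ex[0]])
o=np.array([515.3,-185.1])
B=W[50:360,270:370].reshape(-1,3);B=B[~np.isnan(B[:,0])]
Q=np.c_[(B[:,:2]-o)@ex,(B[:,:2]-o)@ey,B[:,2]]
S=Q[(abs(Q[:,0]+1)<3)&(Q[:,2]>185)]
for y in np.arange(-36,24,1):
    k=S[abs(S[:,1]-y)<.5,2]; 
    if len(k):print(y,len(k),k.min().round(1),np.median(k).round(1),k.max().round(1))
print('ends',S[:,1].min(),S[:,1].max())
r=S[(abs(S[:,1])>55)&(abs(S[:,1])<104)]
a=Q[(Q[:,2]>189)&(Q[:,2]<192)&(abs(Q[:,1])>55)&(abs(Q[:,1])<104)&(abs(Q[:,0]+1)<9)]
for y0 in(-95,-65,65,95):
    b=a[abs(a[:,1]-y0)<10]; print(y0,b[:,0].min(),b[:,0].max(),np.median(b[:,2]))
for nm,c in(('a',Q[(Q[:,1]>20)]),('b',Q[Q[:,1]<-20])):
    t=c[(c[:,2]>213)&(c[:,2]<219)&(c[:,0]<0)]; print(nm,t.mean(0),t.min(0),t.max(0),cv2.minEnclosingCircle(t[:,:2].astype(np.float32)))
g=z['im'][130:300,280:360].astype(np.float32); g=np.clip((g-190)*4,0,255).astype(np.uint8)
cv2.imwrite('pics/w2d.png',cv2.resize(g,None,fx=3.5,fy=3.5,interpolation=cv2.INTER_NEAREST))
# same for scene cam
z=load('scene0');W=cloud(z);B=W[190:330,110:300].reshape(-1,3);B=B[~np.isnan(B[:,0])]
Q=np.c_[(B[:,:2]-o)@ex,(B[:,:2]-o)@ey,B[:,2]]
S=Q[(abs(Q[:,0])<9)&(Q[:,2]>186)]
print('scene')
for y in np.arange(-28,28,2):
    k=S[abs(S[:,1]-y)<1,2]; 
    if len(k):print(y,len(k),np.median(k).round(1),k.max().round(1))
E
```

```text
-36 6 197.4 198.5 199.7
-32 2 208.1 208.3 208.4
-31 8 208.4 208.7 209.6
-30 10 206.7 209.0 209.4
-29 8 208.8 209.2 209.7
-28 7 207.7 208.5 209.9
-27 8 207.8 208.1 210.3
-26 7 207.9 208.7 209.4
-25 11 207.7 208.6 209.9
-24 7 207.2 209.0 209.3
-23 8 207.1 208.1 209.9
-22 7 207.8 208.0 210.2
-21 9 207.6 207.9 209.5
-20 8 207.3 208.1 208.5
-19 11 207.0 208.1 210.0
-18 6 207.6 208.2 209.0
-17 8 207.7 208.5 209.5
-16 32 195.8 203.4 209.4
-15 11 195.9 197.1 207.8
-14 9 195.4 197.0 197.7
-13 7 195.5 196.8 198.1
-12 11 195.7 197.2 198.0
-11 7 196.4 196.9 197.6
-10 7 195.6 196.1 196.5
-9 7 195.7 196.7 197.3
-8 11 195.4 196.5 198.5
-7 7 196.2 196.4 197.3
-6 2 196.9 197.1 197.3
-3 3 206.9 207.1 208.3
-2 10 207.8 208.9 210.4
-1 7 208.1 209.2 209.4
0 9 206.9 208.8 210.1
1 7 207.3 208.3 209.5
2 9 207.0 208.5 209.2
3 10 208.0 208.8 209.8
4 8 207.3 208.9 209.5
5 7 207.5 209.1 209.9
6 7 208.1 208.8 209.5
7 11 207.2 208.6 210.1
8 10 207.3 208.6 210.1
9 7 207.7 208.6 209.8
10 9 207.5 207.8 209.2
11 8 208.1 208.7 209.5
12 30 189.7 203.7 210.1
13 21 188.7 195.1 207.5
14 9 189.3 190.4 191.7
15 7 189.9 190.
[... 650 characters left out ...]
57227)
b [-18.25889013 -39.05231172 215.46653191] [-26.55999912 -48.25715216 213.06386602] [-10.09740079 -30.88365889 217.35240276] ((-18.404375076293945, -39.52131271362305), 8.989262580871582)
scene
-28 18 201.7 208.1
-26 16 201.2 210.6
-24 13 202.1 210.2
-22 16 202.1 208.3
-20 16 203.5 209.6
-18 13 202.3 209.2
-16 14 200.6 208.7
-14 16 202.6 209.3
-12 8 194.3 197.5
-10 11 194.9 198.3
-8 9 195.2 197.6
-6 8 195.2 196.4
-4 10 194.4 198.4
-2 10 194.3 197.3
0 17 203.8 209.9
2 14 203.1 208.3
4 15 198.3 211.1
6 13 205.1 209.4
8 13 203.7 210.7
10 14 205.1 209.6
12 11 200.6 211.5
14 14 201.9 209.9
16 4 190.9 208.4
18 5 190.7 191.2
20 5 189.5 191.1
22 6 190.6 193.5
24 3 189.3 190.0
26 7 190.6 192.9
```

View pics/w2d.png

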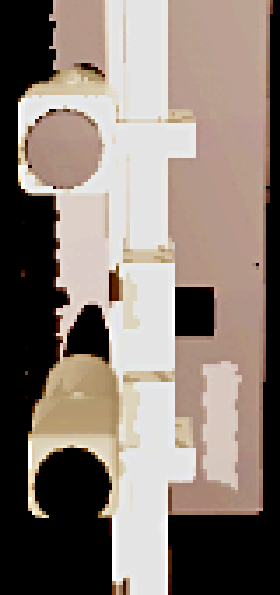

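```bash
python3 - <<'E'
from h import *
th=np.radians(9.6);ex=np.array([np.cos(th),np.sin(th)]);ey=np.array([-ex[1],ex[0]])
o=np.array([515.3,-185.1])
W=cloud(load('w2'))
B=W[205:232,300:350].reshape(-1,3)
Q=np.c_[(B[:,:2]-o)@ex,(B[:,:2]-o)@ey,B[:,2]]
K=Q[(Q[:,2]>20)&(Q[:,2]<187)&(Q[:,0]>6)];print('back knob',len(K),K.min(0),K.max(0),np.median(K,0))
K=Q[(Q[:,2]>110)&(Q[:,2]<187)&(Q[:,0]<-6)];print('front',len(K),K.min(0) if len(K) else '',K.max(0) if len(K) else '')
W=cloud(load('scene0'));B=W[240:265,185:215].reshape(-1,3)
Q=np.c_[(B[:,:2]-o)@ex,(B[:,:2]-o)@ey,B[:,2]]
K=Q[(Q[:,2]>110)&(Q[:,2]<187)&(Q[:,0]>7)];print('scene knob',len(K),K.min(0),K.max(0))
# hook in w1
W=cloud(load('w1'));B=W[140:260,260:380].reshape(-1,3)
c=np.array([561.4,164.5]);t2=np.radians(9.7);fx=np.array([np.cos(t2),np.sin(t2)]);fy=np.array([-fx[1],fx[0]])
Q=np.c_[(B[:,:2]-c)@fx,(B[:,:2]-c)@fy,B[:,2]]
K=Q[(Q[:,2]>166.5)&(Q[:,2]<171)&(Q[:,0]>14)]
print('hook',K.min(0),K.max(0),[np.round(v,2) for v in cv2.minAreaRect(K[:,:2].astype(np.float32))])
K=Q[(Q[:,2]>243)];print('cap',K.min(0),K.max(0))
K=Q[(Q[:,2]>223.5)&(Q[:,2]<228)];print('head',K.min(0),K.max(0))
rel((561.5,164.5,330),99.7)
E
```

```text
back knob 150 [  6.41744224 -14.87985585 165.34594563] [ 16.53440652  -3.35732366 175.04224487] [ 11.77429115  -8.32975563 172.54506674]
front 149 [-22.28919511 -37.16158613 110.07198612] [ -7.4724553   -9.10704299 139.95231101]
scene knob 106 [  7.02460849 -29.11062169 162.59645721] [ 23.50055664  18.17486888 186.90220287]
hook [ 14.54036206  -4.789148   166.50690859] [ 36.9361056    5.41844684 170.59040335] [array([25.73,  0.33]), array([22.38, 10.19]), np.float64(0.28)]
cap [ -8.92735369  -8.77447207 243.16621228] [  8.37229389   8.45145814 247.72482002]
head [-12.70202229 -12.777579   223.51889137] [ 12.77925514  12.79265593 227.61082027]
t 2.85 turn [ 0.0003 -0.0003 -0.0095] shift [0.3332 0.1035 0.0005] F [0.1 1.1 0.8] pos [ 512.3 -180.9  330.3] open 1.001 rot [ 1.7998e+02 -2.0000e-02  9.9150e+01]
```

{"method": "arm_command", "body": {
  "targets": [
    [[0,0,0],[0.035,0.011,0],0],
    [[0,0,0],[0.08,0.025,0],0],
    [[0,0,-0.01],[0.125,0.039,0],0],
    [[0,0,-0.01],[0.17,0.053,0],0],
    [[0,0,-0.01],[0.215,0.067,0],0],
    [[0,0,-0.01],[0.26,0.081,0],0],
    [[0,0,-0.01],[0.3,0.093,0],0],
    [[0,0,-0.01],[0.327,0.102,0],0]
  ]
}}

```text
t: 3.65
eef_pos: [560.4, 160.7, 330.4]
tcp_rot: [3.141, -0.001, 1.742]
ft_force: [-0.2, -1.0, -0.1]
opening: 0.997
```

{"method": "arm_command", "body": {
  "targets": [
    [[0,0,0],[0.005,0.001,0],0],
    [[0,0,0],[0.005,0.001,0],0],
    [[0,0,0],[0.005,0.001,0],0],
    [[0,0,0],[0.005,0.001,0],0]
  ]
}}

```text
t: 4.05
eef_pos: [561.3, 160.5, 330.4]
tcp_rot: [3.141, 0.0, 1.738]
ft_force: [-0.4, -0.5, -0.0]
opening: 0.997
```

```bash
python3 -c "
from h import *
rel((561.4,164.5,189),99.8)"
```

```text
t 4.05 turn [ 0.0002  0.     -0.004 ] shift [0.0039 0.0007 0.1414] F [-0.4 -0.5 -0. ] pos [561.3 160.5 330.4] open 0.997 rot [179.99   0.    99.57]
```

{"method": "arm_command", "body": {
  "targets": [
    [[0,0,-0.004],[0.004,0.0007,0.02],0],
    [[0,0,-0.004],[0.004,0.0007,0.045],0],
    [[0,0,-0.004],[0.004,0.0007,0.07],0],
    [[0,0,-0.004],[0.004,0.0007,0.095],0],
    [[0,0,-0.004],[0.004,0.0007,0.12],0],
    [[0,0,-0.004],[0.004,0.0007,0.135],0],
    [[0,0,-0.004],[0.004,0.0007,0.1414],0],
    [[0,0,-0.004],[0.004,0.0007,0.1414],0]
  ]
}}

```text
t: 4.85
eef_pos: [561.4, 164.8, 188.5]
tcp_rot: [-3.141, -0.0, 1.742]
ft_force: [-0.4, 0.0, 0.5]
opening: 1.001
```

```bash
python3 -c "
from h import *
rel((561.4,164.5,189),99.8)
snap('wrist','w3')
rel((561.4,164.5,189),99.8)"
```

```text
t 4.85 turn [-0.0008 -0.0001 -0.0001] shift [-0.0003 -0.0001 -0.0005] F [-0.4  0.   0.5] pos [561.4 164.8 188.5] open 1.001 rot [-179.95   -0.     99.79]
t 4.9 turn [ 0.0005 -0.0001  0.0002] shift [-0.0004 -0.0004  0.0003] F [0.3 0.7 0.3] pos [561.8 165.  189.3] open 0.999 rot [179.97  -0.    99.81]
```

View pics/w3.png

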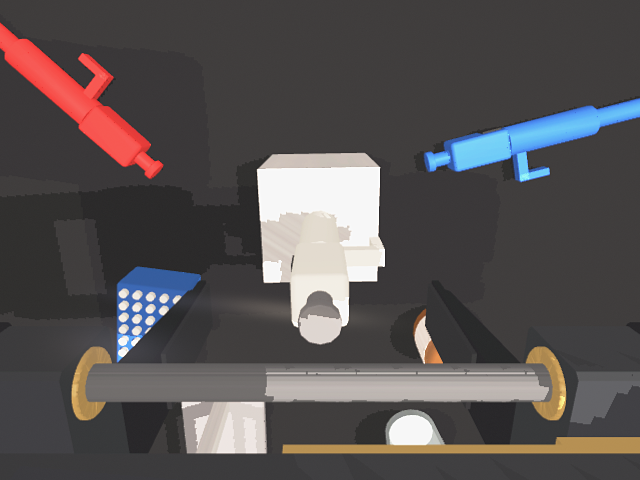

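The white pipette's cap (320,330) and head sit centred between the fingers, with the hook at (365,250). I'll close on it.

{"method": "arm_command", "body": {
  "targets": [
    [[0,0,0],[0,0,0],255],
    [[0,0,0],[0,0,0],255],
    [[0,0,0],[0,0,0],255],
    [[0,0,0],[0,0,0],255],
    [[0,0,0],[0,0,0],255],
    [[0,0,0],[0,0,0],255],
    [[0,0,0],[0,0,0],255],
    [[0,0,0],[0,0,0],255]
  ]
}}

```text
t: 5.7
eef_pos: [561.5, 165.5, 188.8]
tcp_rot: [-3.142, -0.0, 1.743]
ft_force: [-0.2, 0.4, -0.6]
opening: 0.382
```

{"method": "arm_command", "body": {
  "targets": [
    [[0,0,0],[0,0,0],255],
    [[0,0,0],[0,0,0],255],
    [[0,0,0],[0,0,0],255],
    [[0,0,0],[0,0,0],255]
  ]
}}

```text
t: 6.1
eef_pos: [561.6, 165.5, 189.0]
tcp_rot: [3.141, -0.0, 1.743]
ft_force: [-0.8, 1.0, 2.0]
opening: 0.171
```

```bash
python3 -c "
from h import *
rel((561.4,164.5,300),99.8)"
```

```text
t 6.1 turn [ 0.0005 -0.0001  0.0009] shift [-0.001  -0.0003 -0.111 ] F [-0.8  1.   2. ] pos [561.6 165.5 189. ] open 0.171 rot [ 1.7997e+02 -1.0000e-02  9.9850e+01]
```

{"method": "arm_command", "body": {
  "targets": [
    [[0,0,0],[0,0,0],255],
    [[0,0,0],[0,0,0],255]
  ]
}}

```text
t: 6.3
eef_pos: [561.6, 165.5, 189.0]
tcp_rot: [3.141, -0.0, 1.743]
ft_force: [0.7, -0.1, 2.7]
opening: 0.175
```

```bash
python3 -c "
from h import *
rel((561.4,164.5,300),99.8)
snap('wrist','w4')"
```

```text
t 6.3 turn [ 0.0004 -0.0001  0.001 ] shift [-0.001  -0.0003 -0.111 ] F [ 0.7 -0.1  2.7] pos [561.6 165.5 189. ] open 0.175 rot [ 1.7997e+02 -1.0000e-02  9.9860e+01]
```

View pics/w4.png

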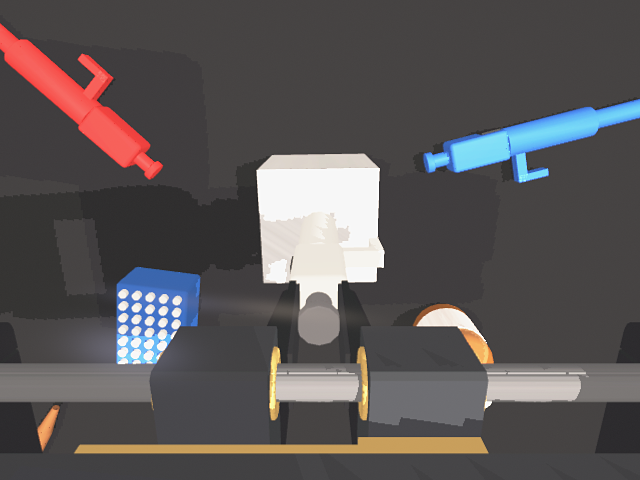

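{"method": "arm_command", "body": {
  "targets": [
    [[0,0,0],[0,0,-0.004],255],
    [[0,0,0],[0,0,-0.014],255],
    [[0,0,0],[0,0,-0.03],255],
    [[0,0,0],[0,0,-0.048],255],
    [[0,0,0],[0,0,-0.066],255],
    [[0,0,0],[0,0,-0.084],255],
    [[0,0,0],[0,0,-0.1],255],
    [[0,0,0],[0,0,-0.111],255]
  ]
}}

```text
t: 7.15
eef_pos: [561.5, 165.5, 301.6]
tcp_rot: [3.14, -0.0, 1.743]
ft_force: [0.9, 0.1, -1.7]
opening: 0.172
```

{"method": "arm_command", "body": {
  "targets": [
    [[0,0,0],[0,0,0],255],
    [[0,0,0],[0,0,0],255],
    [[0,0,0],[0,0,0],255]
  ]
}}

```text
t: 7.45
eef_pos: [561.2, 165.4, 299.0]
tcp_rot: [-3.14, -0.0, 1.743]
ft_force: [0.1, -0.8, 0.8]
opening: 0.175
```

```bash
python3 -c "
from h import *
rel((430,60,300),99.6)
snap('wrist','w5');snap('scene','s5')
z=load('s5');im=z['im'][60:320,250:500];cv2.imwrite('pics/s5c.png',cv2.resize(im,None,fx=2,fy=2))
"
```

```text
t 7.45 turn [-0.0014 -0.      0.0045] shift [-0.0814 -0.1473 -0.0008] F [ 0.1 -0.8  0.8] pos [561.2 165.4 299. ] open 0.175 rot [-179.92   -0.     99.86]
```

View pics/s5c.png

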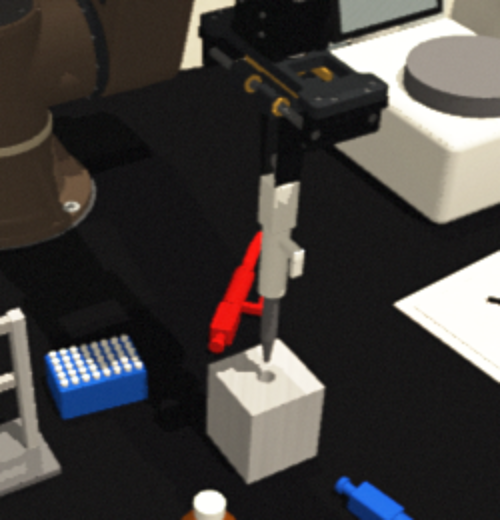

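View pics/w5.png

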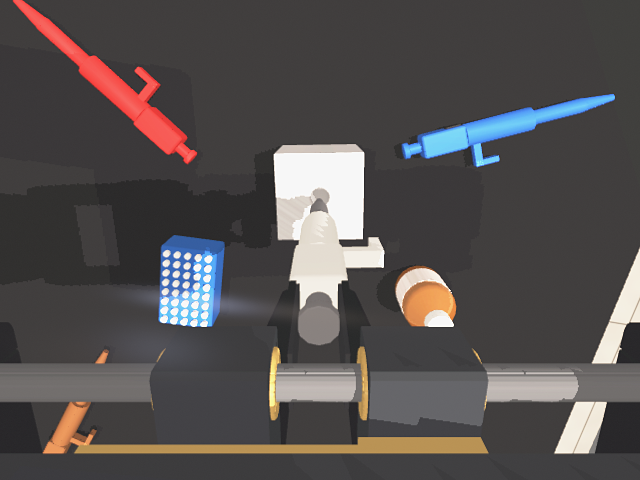

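The pipette is out and upright, its tip above the hole at about (265,360). Next, the front of the stand.

{"method": "arm_command", "body": {
  "targets": [
    [[0,0,0],[-0.006,-0.011,0],255],
    [[0,0,0],[-0.018,-0.032,0],255],
    [[0,0,0],[-0.031,-0.056,0],255],
    [[0,0,0.004],[-0.044,-0.08,0],255],
    [[0,0,0.004],[-0.057,-0.104,0],255],
    [[0,0,0.004],[-0.068,-0.125,0],255],
    [[0,0,0.004],[-0.077,-0.14,0],255],
    [[0,0,0.004],[-0.082,-0.147,0],255]
  ]
}}

```text
t: 8.35
eef_pos: [429.5, 58.7, 300.0]
tcp_rot: [3.141, 0.0, 1.738]
ft_force: [-0.1, -0.1, -0.9]
opening: 0.172
```

```bash
python3 -c "
from h import *
rel((396,-215,300),99.6)
"
```

```text
t 8.35 turn [ 0.0005  0.0001 -0.0001] shift [-0.2643 -0.0786  0.    ] F [-0.1 -0.1 -0.9] pos [429.5  58.7 300. ] open 0.172 rot [179.97   0.    99.59]
```

{"method": "arm_command", "body": {
  "targets": [
    [[0,0,0],[-0.01,-0.003,0],255],
    [[0,0,0],[-0.033,-0.01,0],255],
    [[0,0,0],[-0.066,-0.02,0],255],
    [[0,0,0],[-0.1,-0.03,0],255],
    [[0,0,0],[-0.134,-0.04,0],255],
    [[0,0,0],[-0.168,-0.05,0],255],
    [[0,0,0],[-0.2,-0.06,0],255],
    [[0,0,0],[-0.228,-0.068,0],255]
  ]
}}

```text
t: 9.15
eef_pos: [401.8, -178.8, 299.6]
tcp_rot: [3.142, -0.0, 1.738]
ft_force: [0.8, 0.3, -1.5]
opening: 0.176
```

{"method": "arm_command", "body": {
  "targets": [
    [[0,0,0],[-0.02,-0.006,0],255],
    [[0,0,0],[-0.033,-0.01,0],255],
    [[0,0,0],[-0.036,-0.0105,0],255],
    [[0,0,0],[-0.036,-0.0105,0],255],
    [[0,0,0],[-0.036,-0.0105,0],255]
  ]
}}

```text
t: 9.65
eef_pos: [397.6, -213.2, 299.8]
tcp_rot: [3.142, -0.0, 1.74]
ft_force: [-0.8, -0.9, -1.7]
opening: 0.173
```

```bash
python3 -c "
from h import *
rel((396,-215,300),99.6)
snap('wrist','w6')
rel((494.9,-198.5,300),99.6)
"
```

```text
t 9.65 turn [ 0.0001 -0.0003  0.0012] shift [-0.0015 -0.0019 -0.0002] F [-0.8 -0.9 -1.7] pos [ 397.6 -213.2  299.8] open 0.173 rot [ 1.800e+02 -2.000e-02  9.967e+01]
t 9.7 turn [ 0.0002 -0.0001  0.0014] shift [-0.0019  0.0983 -0.0001] F [ 0.3 -0.3 -1.2] pos [ 397.6 -213.1  299.9] open 0.174 rot [ 1.7999e+02 -1.0000e-02  9.9680e+01]
```

View pics/w6.png

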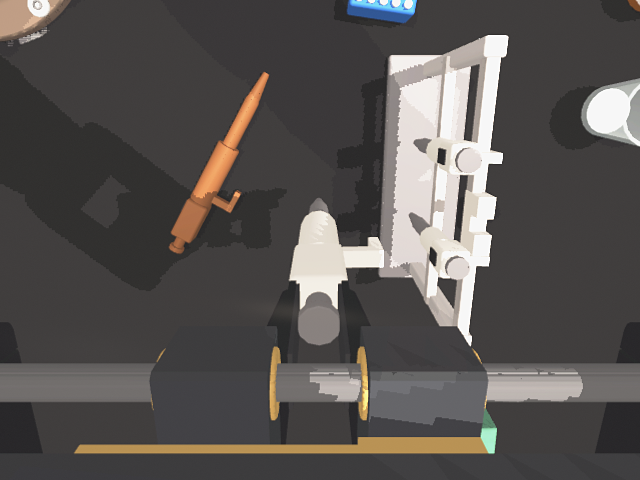

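```bash
cat > m.py <<'E'
from h import *
th=np.radians(9.6);ex=np.array([np.cos(th),np.sin(th)]);ey=np.array([-ex[1],ex[0]])
o=np.array([515.3,-185.1])
def fr(tag):
    W=cloud(load(tag));return np.concatenate([(W[...,:2]-o)@ex[:,None],(W[...,:2]-o)@ey[:,None],W[...,2:]],-1)
E
python3 - <<'E'
from m import *
Q=fr('w6')
H=Q[225:285,340:390].reshape(-1,3);H=H[H[:,2]>230]
print('hook',len(H),np.percentile(H[:,2],[5,50,95]).round(1))
A=H[(H[:,2]>np.percentile(H[:,2],50)-2.5)]
print([np.round(v,2) for v in cv2.minAreaRect(A[:,:2].astype(np.float32))],A.min(0).round(1),A.max(0).round(1))
S=Q[150:300,455:505].reshape(-1,3)
for x0 in(-4,-1.5,1,3.5):
  T=S[(abs(S[:,0]-x0)<1.3)&(S[:,2]>186)]
  print(x0,' '.join(f'{y:.0f}:{np.median(T[abs(T[:,1]-y)<.5,2]):.0f}' for y in range(-34,16) if (abs(T[:,1]-y)<.5).any()))
T=S[(S[:,2]>206)&(S[:,2]<211)&(S[:,1]>-24)&(S[:,1]<20)]
print('hanger top x',T[:,0].min(),T[:,0].max())
for lo,hi in((-3.5,13),(-25,-17)):
  b=T[(T[:,1]>lo)&(T[:,1]<hi)];print(lo,b[:,0].min(),b[:,0].max(),b[:,1].min(),b[:,1].max())
E
```

```text
hook 1154 [262.8 279.4 335.2]
[array([-98.91,  -7.35]), array([15.34, 31.35]), np.float64(74.75)] [-112.3  -14.   276.9] [-84.2   4.2 342.8]
-4 -31:208 -30:209 -29:209 -28:208 -27:209 -26:209 -25:209 -24:209 -23:208 -22:208 -21:208 -20:209 -19:209 -18:208 -17:208 -16:204 -15:197 -14:196 -13:196 -12:197 -11:197 -10:197 -9:197 -8:197 -7:197 -6:196 -5:196 -3:208 -2:208 -1:209 0:209 1:208 2:209 3:210 4:208 5:209 6:208 7:209 8:209 9:209 10:209 11:209 12:205 13:195 14:191 15:190
-1.5 -31:208 -30:209 -29:209 -28:208 -27:209 -26:208 -25:209 -24:209 -23:209 -22:209 -21:208 -20:209 -19:209 -18:209 -17:209 -16:204 -15:197 -14:197 -13:197 -12:197 -11:197 -10:197 -9:197 -8:197 -7:197 -6:197 -3:208 -2:209 -1:209 0:208 1:209 2:209 3:209 4:209 5:209 6:209 7:208 8:209 9:208 10:209 11:209 12:201 13:199 14:191 15:191
1 -31:209 -30:209 -29:209 -28:209 -27:209 -26:209 -25:208 -24:209 -23:209 -22:208 -21:208 -20:208 -19:208 -18:208 -17:209 -16:201 -15:197 -14:197 -13:196 -12:196 -11:197 -10:197 -9:196 -8:197 -7:197 -3:208 -2:209 -1:208 0:208 1:208 2:209 3:209 4:208 5:208 6:209 7:208 8:209 9:209 10:209 11:209 12:208 13:196 14:191 15:190
3.5 -32:208 -31:209 -30:208 -29:208 -28:209 -27:209 -26:209 -25:208 -24:209 -23:209 -22:208 -21:209 -20:209 -19:210 -18:208 -17:209 -16:206 -15:198 -14:197 -13:197 -12:197 -11:197 -10:197 -9:197 -8:196 -7:197 -3:209 -2:208 -1:209 0:208 1:209 2:209 3:208 4:209 5:209 6:209 7:208 8:209 9:209 10:208 11:209 12:208 13:200 14:191 15:190
hanger top x -7.132758876699671 6.052444788484777
-3.5 -7.132758876699671 6.052444788484777 -3.2978479960251117 12.847030807747522
-25 -6.697445553687054 5.812669271616346 -23.985022819601188 -17.05623767558043
```

```bash
python3 - <<'E'
from m import *
Q=fr('w6')
H=Q[225:285,335:390].reshape(-1,3)
A=H[(H[:,2]>275)&(H[:,2]<283)]
print(len(A))
for x in range(-112,-80,2):
    b=A[abs(A[:,0]-x)<1]
    if len(b):print(x,len(b),b[:,1].min().round(1),b[:,1].max().round(1),np.median(b[:,2]).round(1))
s=env.state();p=s['eef_pos'][:2]-o;print('tcp',p@ex,p@ey)
E
```

```text
743
-108 8 -5.9 -3.9 279.2
-106 60 -13.5 -3.8 279.4
-104 60 -13.6 -3.7 279.5
-102 71 -14.0 -3.7 279.0
-100 59 -13.5 -3.6 279.4
-98 69 -13.6 -3.6 279.2
-96 66 -13.7 -3.6 279.3
-94 66 -13.8 -3.5 279.3
-92 67 -13.9 -3.7 279.3
-90 66 -13.6 -3.6 279.3
-88 65 -13.7 -3.4 279.2
-86 68 -13.5 -3.0 279.4
-84 18 -13.5 -3.6 279.3
tcp -120.6974493673368 -8.009613032376004
```

{"method": "arm_command", "body": {
  "targets": [
    [[0,0,0],[0,0.004,0],255],
    [[0,0,0],[-0.001,0.014,0],255],
    [[0,0,0],[-0.001,0.03,0],255],
    [[0,0,0],[-0.001,0.048,0],255],
    [[0,0,0],[-0.001,0.066,0],255],
    [[0,0,0],[-0.001,0.082,0],255],
    [[0,0,0],[-0.001,0.093,0],255],
    [[0,0,0],[-0.001,0.098,0],255]
  ]
}}

```text
t: 10.5
eef_pos: [495.4, -198.1, 299.4]
tcp_rot: [-3.141, -0.0, 1.74]
ft_force: [0.1, -0.4, -0.3]
opening: 0.171
```

{"method": "arm_command", "body": {
  "targets": [
    [[0,0,0],[0,0,0],255],
    [[0,0,0],[0,0,0],255],
    [[0,0,0],[0,0,0],255]
  ]
}}

```text
t: 10.8
eef_pos: [493.8, -198.6, 300.0]
tcp_rot: [3.141, 0.0, 1.738]
ft_force: [0.3, 0.7, -1.5]
opening: 0.175
```

```bash
cat >> m.py <<'E'
def st():
    s=env.state();p=s['eef_pos'][:2]-o;print('t',round(s['t'],2),'tcp frame',(p@ex).round(2),(p@ey).round(2),s['eef_pos'][2].round(2),'F',s['ft_force'].round(2),'M',s['moment'].round(2),'open',round(s['opening'],3),np.degrees(s['tcp_rot']).round(2))
E
python3 - <<'E'
from m import *
st();snap('wrist','w7');st();snap('scene','s7')
z=load('s7');im=z['im'][80:340,110:360];cv2.imwrite('pics/s7c.png',cv2.resize(im,None,fx=2.3,fy=2.3))
E
```

```text
t 10.8 tcp frame -23.47 -9.74 299.99 F [ 0.28  0.71 -1.5 ] M [-0.11  0.04 -0.01] open 0.175 [179.99   0.    99.6 ]
t 10.85 tcp frame -23.45 -9.75 300.01 F [ 0.55 -0.49 -1.67] M [-0.08  0.08 -0.01] open 0.174 [1.7999e+02 1.0000e-02 9.9600e+01]
```

View pics/w7.png

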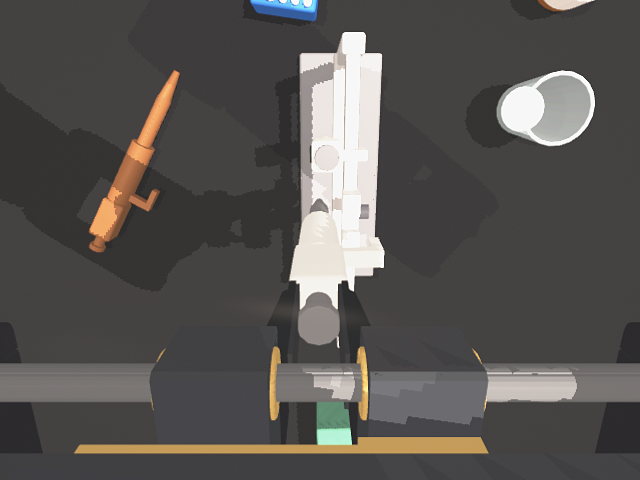

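View pics/s7c.png

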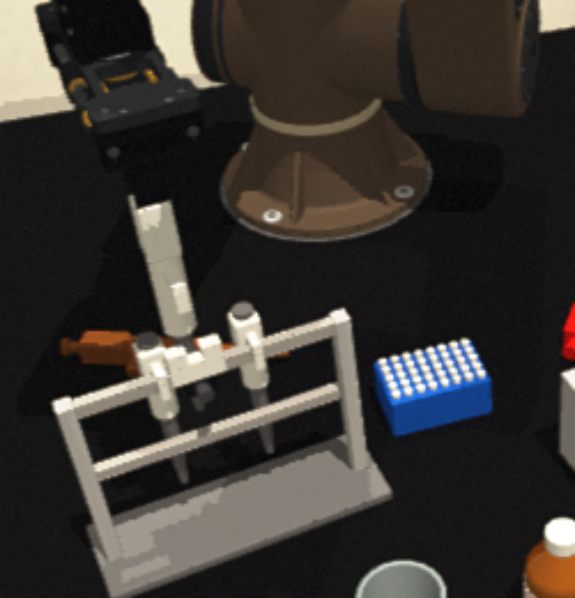

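```bash
cat >> m.py <<'E'
def hook(tag,zt,r=(200,290,335,395)):
    Q=fr(tag);H=Q[r[0]:r[1],r[2]:r[3]].reshape(-1,3);A=H[(abs(H[:,2]-zt)<4)]
    b=A[(A[:,0]>-8)&(A[:,0]<12)];print('hook y',np.percentile(b[:,1],[1,99]).round(2),'x end',A[:,0].max().round(2),'ztop',np.median(b[:,2]).round(2), 'n',len(b))
    for x in range(-8,16,4):
        c=A[abs(A[:,0]-x)<2]
        if len(c):print(x,c[:,1].min().round(1),c[:,1].max().round(1))
    return Q
E
python3 - <<'E'
from m import *
Q=hook('w7',279)
S=Q[180:270,335:365].reshape(-1,3)
T=S[(abs(S[:,0]+.5)<5)&(S[:,2]>186)&(S[:,2]<212)]
print(' '.join(f'{y:.1f}:{np.median(T[abs(T[:,1]-y)<.25,2]):.0f}' for y in np.arange(-18,16,.5) if (abs(T[:,1]-y)<.25).any()))
b=T[(T[:,2]>206)];print(b[:,0].min(),b[:,0].max())
E
```

```text
hook y [-15.54  -5.26] x end 13.12 ztop 279.52 n 671
-8 -15.8 -5.6
-4 -16.0 -5.4
0 -15.3 -5.2
4 -15.4 -5.1
8 -15.4 -5.2
12 -15.8 -4.9
-18.0:208 -17.5:208 -17.0:208 -16.5:208 -16.0:202 -15.5:203 -15.0:197 -14.5:196 -14.0:197 -13.5:197 -13.0:196 -12.5:197 -12.0:196 -11.5:198 -11.0:197 -10.5:196 -10.0:197 -9.5:197 -9.0:196 -8.5:197 -8.0:197 -7.5:196 -7.0:197 -6.5:197 -6.0:197 -3.0:208 -2.5:209 -2.0:208 -1.5:208 -1.0:209 -0.5:209 0.0:208 0.5:209 1.0:209 1.5:208 2.0:209 2.5:209 3.0:208 3.5:209 4.0:209 4.5:208 5.0:209 5.5:209 6.0:208 6.5:209 7.0:209 7.5:208 8.0:209 8.5:209 9.0:209 9.5:209 10.0:209 10.5:209 11.0:208 11.5:209 12.0:208 12.5:199 13.0:190 13.5:190 14.0:191 14.5:190 15.0:190 15.5:191
-5.405565921380158 4.4880265237594
```

{"method": "arm_command", "body": {
  "targets": [
    [[0,0,0],[0.0004,0.0005,0.004],255],
    [[0,0,0],[0.0008,0.001,0.014],255],
    [[0,0,0],[0.0008,0.001,0.025],255],
    [[0,0,0],[0.0008,0.001,0.036],255],
    [[0,0,0],[0.0008,0.001,0.046],255],
    [[0,0,0],[0.0008,0.001,0.053],255],
    [[0,0,0],[0.0008,0.001,0.056],255],
    [[0,0,0],[0.0008,0.001,0.056],255]
  ]
}}

```text
t: 11.7
eef_pos: [495.0, -197.5, 243.4]
tcp_rot: [-3.141, -0.0, 1.739]
ft_force: [0.3, -0.4, -0.3]
opening: 0.178
```

{"method": "arm_command", "body": {
  "targets": [
    [[0,0,0],[0,0,0],255],
    [[0,0,0],[0,0,0],255],
    [[0,0,0],[0,0,0],255]
  ]
}}

```text
t: 12.0
eef_pos: [495.2, -197.6, 244.1]
tcp_rot: [3.141, 0.0, 1.739]
ft_force: [0.2, -0.7, -0.8]
opening: 0.169
```

```bash
python3 - <<'E'
from m import *
st();snap('wrist','w8');st()
zt=env.state()['eef_pos'][2]-21
Q=hook('w8',zt)
S=Q[150:290,335:380].reshape(-1,3)
T=S[(abs(S[:,0]+.5)<5)&(S[:,2]>186)&(S[:,2]<212)]
print(' '.join(f'{y:.1f}:{np.median(T[abs(T[:,1]-y)<.25,2]):.0f}' for y in np.arange(-18,16,.5) if (abs(T[:,1]-y)<.25).any()))
im=load('w8')['im'][150:300,260:420];cv2.imwrite('pics/w8c.png',cv2.resize(im,None,fx=4,fy=4,interpolation=cv2.INTER_CUBIC))
E
```

```text
t 12.0 tcp frame -21.92 -8.94 244.14 F [ 0.24 -0.7  -0.82] M [-0.1   0.06  0.01] open 0.169 [1.7997e+02 2.0000e-02 9.9630e+01]
t 12.05 tcp frame -21.96 -8.92 244.06 F [ 0.13  0.19 -0.21] M [-0.06  0.07  0.01] open 0.176 [1.7998e+02 1.0000e-02 9.9630e+01]
hook y [-14.81  -4.56] x end 14.38 ztop 223.63 n 654
-8 -15.2 -4.8
-4 -15.4 -4.7
0 -14.6 -4.7
4 -14.5 -4.4
8 -14.8 -4.4
12 -14.7 -4.2
-11.5:196 -11.0:197 -10.5:197 -10.0:196 -9.5:196 -9.0:197 -8.5:196 -8.0:197 -7.5:196 -7.0:198 -6.5:198 -3.0:208 -2.5:208 -2.0:209 -1.5:209 -1.0:209 -0.5:209 0.0:208 0.5:209 1.0:209 1.5:208 2.0:208 2.5:208 3.0:209 3.5:209 4.0:209 4.5:209 5.0:208 5.5:209 6.0:209 6.5:208 7.0:208 7.5:208 8.0:209 8.5:208 9.0:208 9.5:208 10.0:208 10.5:208 11.0:209 11.5:209 12.0:208 12.5:200 13.0:191 13.5:191 14.0:190 14.5:190 15.0:190 15.5:191
```

View pics/w8c.png

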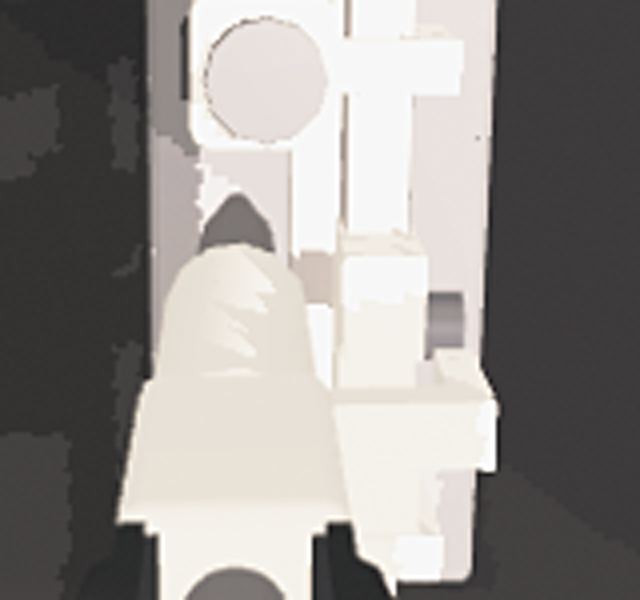

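{"method": "arm_command", "body": {
  "targets": [
    [[0,0,0],[0,0,0.0025],255],
    [[0,0,0],[0,0,0.005],255],
    [[0,0,0],[0,0,0.007],255],
    [[0,0,0],[0,0,0.008],255],
    [[0,0,0],[0,0,0.008],255]
  ]
}}

```text
t: 12.55
eef_pos: [495.0, -197.5, 235.6]
tcp_rot: [-3.141, -0.0, 1.739]
ft_force: [-0.4, -0.0, -0.2]
opening: 0.177
```

```bash
python3 -c "
from m import *
st()"
```

```text
t 12.55 tcp frame -22.05 -8.84 235.58 F [-0.35 -0.01 -0.18] M [-0.08  0.09 -0.02] open 0.177 [-1.7999e+02 -2.0000e-02  9.9620e+01]
```

{"method": "arm_command", "body": {
  "targets": [
    [[0,0,0],[0,0,0.001],255],
    [[0,0,0],[0,0,0.002],255],
    [[0,0,0],[0,0,0.003],255],
    [[0,0,0],[0,0,0.003],255],
    [[0,0,0],[0,0,0.003],255]
  ]
}}

```text
t: 13.05
eef_pos: [495.1, -197.5, 232.8]
tcp_rot: [3.142, -0.0, 1.739]
ft_force: [-0.2, -0.1, -0.7]
opening: 0.176
```

```bash
python3 -c "
from m import *
st()"
```

```text
t 13.05 tcp frame -22.0 -8.85 232.8 F [-0.17 -0.09 -0.74] M [-0.14  0.01  0.  ] open 0.176 [ 1.800e+02 -1.000e-02  9.963e+01]
```

No contact force with the underside about 4 mm below the hanger's top, so it is entering the slot. Carrying on gently.

{"method": "arm_command", "body": {
  "targets": [
    [[0,0,0],[0,0,0.001],255],
    [[0,0,0],[0,0,0.002],255],
    [[0,0,0],[0,0,0.003],255],
    [[0,0,0],[0,0,0.004],255],
    [[0,0,0],[0,0,0.004],255],
    [[0,0,0],[0,0,0.004],255]
  ]
}}

```text
t: 13.65
eef_pos: [495.1, -197.5, 228.8]
tcp_rot: [3.142, -0.0, 1.739]
ft_force: [0.5, 0.1, -0.7]
opening: 0.175
```

```bash
python3 -c "
from m import *
st()"
```

```text
t 13.65 tcp frame -22.02 -8.86 228.78 F [ 0.47  0.1  -0.75] M [-0.06  0.08 -0.  ] open 0.175 [ 1.800e+02 -1.000e-02  9.962e+01]
```

{"method": "arm_command", "body": {
  "targets": [
    [[0,0,0],[0,0,0.001],255],
    [[0,0,0],[0,0,0.002],255],
    [[0,0,0],[0,0,0.003],255],
    [[0,0,0],[0,0,0.003],255],
    [[0,0,0],[0,0,0.003],255]
  ]
}}

```text
t: 14.15
eef_pos: [495.1, -197.5, 225.8]
tcp_rot: [3.142, -0.0, 1.739]
ft_force: [-0.3, -0.8, -0.2]
opening: 0.174
```

```bash
python3 -c "
from m import *
st()"
```

```text
t 14.15 tcp frame -22.0 -8.85 225.78 F [-0.3  -0.83 -0.17] M [-0.08  0.04 -0.03] open 0.174 [ 1.800e+02 -1.000e-02  9.963e+01]
```

{"method": "arm_command", "body": {
  "targets": [
    [[0,0,0],[0,0,0.001],255],
    [[0,0,0],[0,0,0.0015],255],
    [[0,0,0],[0,0,0.0015],255],
    [[0,0,0],[0,0,0.0015],255]
  ]
}}

```text
t: 14.55
eef_pos: [495.1, -197.6, 224.4]
tcp_rot: [3.141, 0.0, 1.739]
ft_force: [0.5, -0.3, 1.1]
opening: 0.176
```

```bash
python3 -c "
from m import *
st()
import numpy as np
snap('wrist','w9')
im=load('w9')['im'][150:300,260:420];cv2.imwrite('pics/w9c.png',cv2.resize(im,None,fx=4,fy=4,interpolation=cv2.INTER_CUBIC))
st();hook('w9',205,(200,290,335,395))
"
```

```text
t 14.55 tcp frame -21.96 -8.91 224.43 F [ 0.49 -0.3   1.09] M [-0.1   0.03  0.01] open 0.176 [1.7999e+02 1.0000e-02 9.9630e+01]
t 14.6 tcp frame -21.97 -8.9 224.43 F [-0.52 -0.91  1.58] M [-0.09  0.07  0.01] open 0.176 [1.7999e+02 1.0000e-02 9.9630e+01]
hook y [-26.61  12.59] x end 14.34 ztop 207.22 n 1678
-8 -19.6 12.4
-4 -26.8 12.7
0 -26.9 12.8
4 -27.3 12.7
8 -14.5 -4.3
12 -14.6 -4.4
```

View pics/w9c.png

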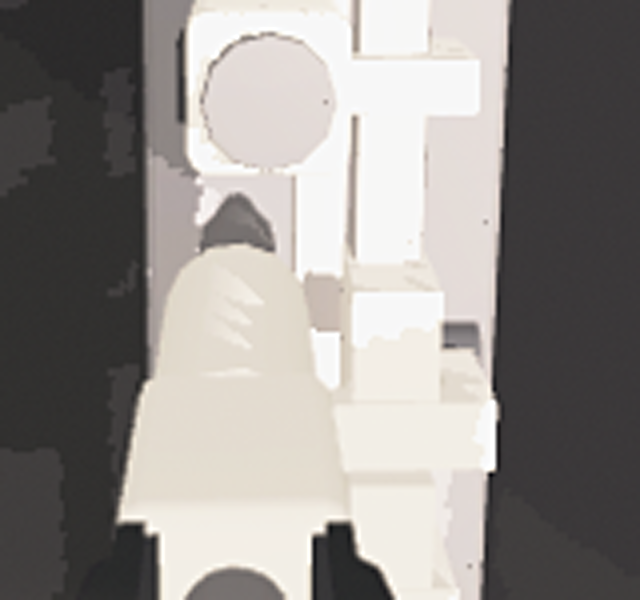

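The hook is on the slot floor (force up by about 2 N; arm top roughly 4 mm below the hanger top). Letting go.

{"method": "arm_command", "body": {
  "targets": [
    [[0,0,0],[0,0,0],200],
    [[0,0,0],[0,0,0],190],
    [[0,0,0],[0,0,0],170],
    [[0,0,0],[0,0,0],140],
    [[0,0,0],[0,0,0],110],
    [[0,0,0],[0,0,0],90],
    [[0,0,0],[0,0,0],90],
    [[0,0,0],[0,0,0],90]
  ]
}}

```text
t: 15.4
eef_pos: [495.1, -197.5, 224.3]
tcp_rot: [3.142, -0.0, 1.739]
ft_force: [0.5, -0.8, -0.1]
opening: 0.638
```

```bash
python3 -c "
from m import *
st()
snap('wrist','w10');snap('scene','s10');st()
im=load('s10')['im'][80:340,110:360];cv2.imwrite('pics/s10c.png',cv2.resize(im,None,fx=2.3,fy=2.3,interpolation=cv2.INTER_CUBIC))
"
```

```text
t 15.4 tcp frame -22.02 -8.86 224.27 F [ 0.54 -0.8  -0.06] M [-0.11  0.07  0.02] open 0.638 [ 1.800e+02 -1.000e-02  9.963e+01]
t 15.5 tcp frame -22.01 -8.88 224.29 F [0.19 0.55 0.38] M [-0.04  0.04  0.  ] open 0.641 [180.    -0.    99.63]
```

View pics/w10.png

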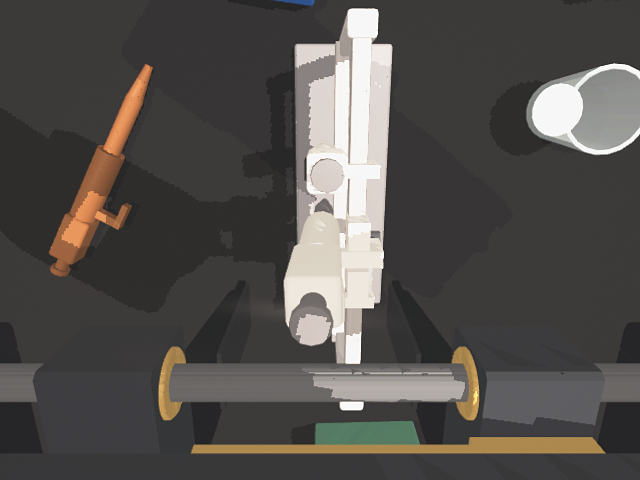

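View pics/s10c.png

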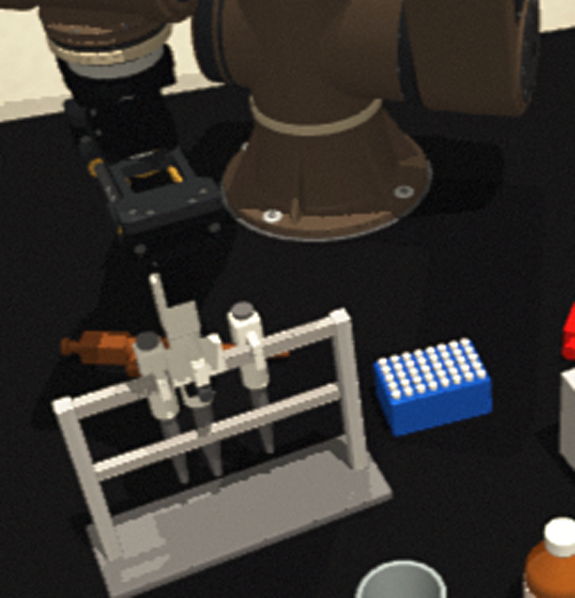

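It hangs free in the slot (head at (315,300)), and both fingers are clear of it. Retracting upwards.

{"method": "arm_command", "body": {
  "targets": [
    [[0,0,0],[0,0,-0.005],60],
    [[0,0,0],[0,0,-0.018],40],
    [[0,0,0],[0,0,-0.035],40],
    [[0,0,0],[0,0,-0.055],40],
    [[0,0,0],[0,0,-0.08],40],
    [[0,0,0],[0,0,-0.105],40],
    [[0,0,0],[0,0,-0.12],40],
    [[0,0,0],[0,0,-0.125],40]
  ]
}}

```text
t: 16.3
eef_pos: [495.4, -197.7, 351.2]
tcp_rot: [3.139, 0.002, 1.739]
ft_force: [0.1, -0.4, -1.1]
opening: 0.841
```

{"method": "arm_command", "body": {
  "targets": [
    [[0,0,0],[0,0,0],40],
    [[0,0,0],[0,0,0],40],
    [[0,0,0],[0,0,0],40],
    [[0,0,0],[0,0,0],40]
  ]
}}

```text
t: 16.7
eef_pos: [494.9, -197.5, 348.6]
tcp_rot: [-3.141, -0.001, 1.739]
ft_force: [-0.0, -0.1, 0.9]
opening: 0.845
```

```bash
python3 - <<'E'
from m import *
st()
snap('wrist','w11')
Q=fr('w11')
S=Q[50:330,270:400].reshape(-1,3)
T=S[(S[:,0]>7)&(S[:,0]<16)&(S[:,2]>194)&(S[:,2]<212)&(abs(S[:,1]+9)<12)]
print('our hook lip top',T.min(0).round(1),T.max(0).round(1),np.median(T,0).round(1))
T=S[(S[:,2]>220)&(S[:,2]<275)&(abs(S[:,1]+9)<14)]
for lo,hi in((252,262),(270,285),(272,276)):
    c=S[(S[:,2]>lo)&(S[:,2]<hi)&(S[:,0]<10)&(S[:,0]>-50)&(abs(S[:,1]+9)<20)]
    if len(c):print(lo,len(c),c.mean(0).round(1),c.min(0).round(1),c.max(0).round(1))
for nm,sg in(('a',1),('b',-1)):
    t=S[(S[:,2]>213)&(S[:,2]<219)&(S[:,0]<0)&(sg*S[:,1]>28)]
    if len(t):print(nm,t.mean(0),cv2.minEnclosingCircle(t[:,:2].astype(np.float32)))
E
```

```text
t 16.7 tcp frame -22.15 -8.8 348.63 F [-0.02 -0.13  0.89] M [-0.12  0.08 -0.01] open 0.845 [-1.7995e+02 -5.0000e-02  9.9630e+01]
our hook lip top [  7.1 -14.7 194.2] [ 14.   -4.4 207.5] [ 10.5  -8.5 205. ]
252 743 [-24.5  -5.2 259.8] [-38.  -23.7 252.1] [-12.2   2.9 262. ]
270 536 [-25.8  -9.8 280.6] [-34.8 -19.7 275.1] [-17.1  -1.5 282.9]
272 3 [-25.5  -2.6 275.4] [-30.1  -2.9 275.1] [-21.9  -2.  275.8]
a [-18.1708632   39.57438796 215.52918932] ((-18.152795791625977, 39.32956314086914), 8.832231521606445)
b [-17.02172549 -42.14705402 215.56221413] ((-17.916873931884766, -39.55937957763672), 8.831968307495117)
```

View pics/w11.png

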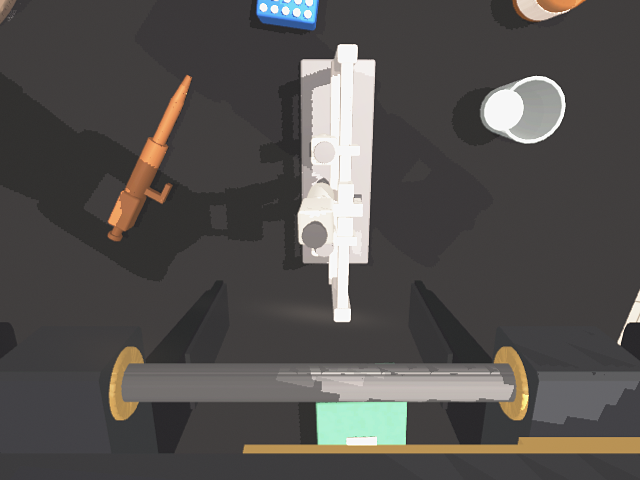

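```bash
python3 -c "
from m import *
st();print(env.job_done());st()"
```

```text
t 16.75 tcp frame -22.1 -8.81 348.8 F [ 0.17 -0.96  0.44] M [-0.08  0.02 -0.02] open 0.84 [-1.7996e+02 -4.0000e-02  9.9630e+01]
the job is handed in; nothing more can be done
None
the job is handed in; nothing more can be done
```

I lifted the white pipette out of the block, hung it in the hanger's slot, let go and handed the job in at about 17 s. The interface reports no verdict, so the result rests on my own checks.

The camera showed the slot about 9.6 mm to the -y side of the stand's middle. I lowered the hook step by step, checking the wrist force after each step. It entered without touching the sides and met the slot floor with about 2 N, well under 20 N.

- **Hook:** the underside is about 197 mm above the bench, inside the slot and over the rail.
- **Pipette:** it leans about 2.5° and hangs free. The fingers were 125 mm above where they let go when I handed in.
- **Neighbours:** the +y neighbour's top is within about 0.2 mm of where it started. The -y one is partly hidden by our pipette, but its visible cap fits within about 0.5 mm.
- **Bottle, tip box and beaker:** they look untouched in the pictures, but I did not measure them again.

No check failed. The only disagreement was the slot position: the scene camera put it about 2.5 mm closer to the middle than the wrist camera did. I used the wrist camera, which saw the hook and slot together.

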